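# Close a wax mould in its clamp jig

### The job

Lay the loose rubber mould into the sprung cradle of the aluminium clamp jig and let go of it. Then set the cover plate with the grip bar between the jig's four corner guides, work it along over the two locating pins, which it hides, until it drops onto them, press it down against the springs until it sits flat on the jig, and finish while still holding it pressed down. Leave the pot, the tweezers and the wax ring where they are.

Things in the scene. Friction and masses are not known exactly. Their poses are not given: they have to be found in the camera images.
- jig: Fixed aluminium clamp jig, 168 x 94 mm, 53 mm high. Origin: centre of its underside, on the bench; x along its length, y across, z up (jig z below counts from the bench). A landing block at each end (|x| 43 to 82 mm), flat top at z = 30 mm, holds one locating pin; a sprung cradle for the mould lies between the blocks.
- jig_home (a point): Point on the jig at its centre, at the height of the landing tops (z = 30 mm). Two steel pins 9 mm thick, chamfered 1.5 mm, rise 10 mm above it (to z = 40) on the line y = 0, always 116 mm apart: at x = d + 58 and d - 58 mm. d is set anew each time, anywhere from -10 to 10 mm, and is not given: see the pins from above before covering them, or feel for them.
- jig_guide (a point): Point on the jig at its centre, at the top of the guides' straight faces (z = 46 mm). Four corner guides beside the landing blocks (|x| 46 to 74 mm) have inner faces 68.5 mm apart in y, with lips flared outward above, up to z = 53 mm. They keep the cover in line across y and let it slide along x. The jig's sides are open where |x| < 46 mm.
- jig_nest (a point): Centre of the cradle's floor at rest (z = 10 mm). Low stops up to z = 17 mm leave 73 mm in x and 57 mm in y for the mould; those at the long sides stand only at |x| 23 to 38 mm, so fingers can pass at the middle of the sides.
- cradle (a joint): How far the sprung cradle is pressed down, m: 0 at rest, about 0.0045 when the cover is home on the mould, 0.006 at its stop. Springs push up with about 5.5 N at rest and 13 N at 0.005: they carry mould and cover almost without giving, the cover needs about 8 N of extra push to go home, and they lift it again if it is let go.
- mould: Loose pink rubber mould block (rigid), 68 x 52 x 25 mm, 0.09 kg, the only mould lying by itself on the front of the bench, left or right of the jig. Origin: centre of its underside; x along its 68 mm length, z up. It goes flat into the cradle, length along the jig's length, either way round; its top then stands at jig z = 35 mm.
- cover: Loose aluminium plate, 150 x 66 x 15 mm, 0.32 kg, flat on the bench; at its centre a dark steel grip bar (60 mm along x, 16 mm across y, 15 to 47 mm above the underside). Origin: centre of its underside; x along its length, z up. Same either way round. Underside at jig z = 40 mm riding on the pin tops, 35 dropped on the pins and resting on the mould, 30 home.
- cover_hole (a point): Mouth of one of the two blind holes in the cover's underside, at cover x = 58 mm, y = 0; the other is at x = -58 mm. Each 12 mm in diameter and 12 mm deep, mouth chamfered 1 mm.
- talc_pot: Light round pot, 71 mm across, 45 mm high, bystander. Origin: centre of its underside.
- tweezers: Steel tweezers, 122 x 12 x 10 mm, bystander. Origin: centre of its underside.
- wax_ring: Flat wax ring pattern, 36 x 46 x 4 mm, bystander. Origin: centre of its underside.
There are look-alikes about, which are no part of the job. Leave any orange or red look-alike of the mould alone.

How it is judged:
On the way, in this order (a step that is already met when the one before it is completed fails the run):
1. the mould lies in the cradle, let go (x of mould in the frame of jig between -0.006 and 0.006 m and y of mould in the frame of jig between -0.006 and 0.006 m and z of mould in the frame of jig below 0.013 m and angle between mould's own z axis and vertical below 0.08 rad and angle between the x axis of mould and the x axis of jig, either way round below 0.15 rad and contact force between the fingers and mould below 0.3 N and linear speed of mould below 0.02 m/s), for 0.2 s.
2. the cover has dropped onto both pins over the mould (x of mould in the frame of jig between -0.006 and 0.006 m and y of mould in the frame of jig between -0.006 and 0.006 m and z of mould in the frame of jig below 0.013 m and angle between mould's own z axis and vertical below 0.08 rad and angle between the x axis of mould and the x axis of jig, either way round below 0.15 rad and x of cover in the frame of jig between -0.014 and 0.014 m and y of cover in the frame of jig between -0.005 and 0.005 m and z of cover in the frame of jig below 0.0372 m and angle between cover's own z axis and vertical below 0.03 rad and angle between the x axis of cover and the x axis of jig, either way round below 0.06 rad), for 0.1 s.
At the end, for the whole second after the job is handed in: Mould flat in the cradle (6 mm, 0.15 rad); cover on both pins, its underside within 1.5 mm of the landing blocks, level (0.03 rad), within 5 mm across; cradle pressed over 3 mm, cover on mould over 6 N, and the robot still holding or pressing the cover (over 3 N) (x of mould in the frame of jig between -0.006 and 0.006 m and y of mould in the frame of jig between -0.006 and 0.006 m and z of mould in the frame of jig below 0.013 m and angle between mould's own z axis and vertical below 0.08 rad and angle between the x axis of mould and the x axis of jig, either way round below 0.15 rad and x of cover in the frame of jig between -0.014 and 0.014 m and y of cover in the frame of jig between -0.005 and 0.005 m and z of cover in the frame of jig below 0.0315 m and angle between cover's own z axis and vertical below 0.03 rad and angle between the x axis of cover and the x axis of jig, either way round below 0.06 rad and value of joint cradle above 0.003 m and contact force between mould and cover above 6 N and contact force between any of the fingers, the arm and cover above 3 N); the arm keeps its last pose, push and grip.
It fails at once if the pot is moved more than 30 mm (distance of talc_pot from where it was at the start of the episode above 0.03 m).
It fails at once if the tweezers are moved more than 30 mm (distance of tweezers from where it was at the start of the episode above 0.03 m).
It fails at once if the wax ring is moved more than 30 mm (distance of wax_ring from where it was at the start of the episode above 0.03 m).
It also fails if it takes over 72 s, if anything falls off the work surface, if the arm or the gripper's body presses on something with over 40 N, if the wrist force passes 120 N, or if a joint passes its speed limit or range.

### The arm

A 6-joint arm with a two-finger parallel gripper is mounted at the origin on a cart in front of the work surface, level with it; the furniture and walls round the work are solid. World frame = base frame: x ahead of the robot, y to its left, z up, the work surface at z = 0. Lengths are in m, angles in rad, forces in N, time in s.
With the tool pointing down it reaches from about 0.4 to 0.825 m from the base axis. Payload 7 kg.
Tool frame: the origin (TCP) lies on the centre line of the jaws, within the pads' length; the fingertips stand tip_reach ahead of it and the grasp point (between the pads) is the TCP (tip_reach is the distance from the TCP to the fingertips, in m); z points along the fingers, y is the line along which they close (so a half turn about z gives the same grasp; the last joint's range is limited). The gripper opens to 88 mm and grips with 3 to 60 N. Pads are 19 mm wide; open, the fingers measure 130 mm over their backs; the gripper's body (78 mm by 193 mm) begins 47 mm behind the grasp point.
Start: joints at [-0.97, 0.359, 0.012, 0, -1.224, -0.288], TCP at [0.208, -0.642, 0.246] pointing down, gripper open.
Joint ranges: [-3.07, 3.07], [-1.43, 2.12], [-1.02, 1.25], [-3.03, 1.67], [-3.05, -0], [-3.03, 3.03]. Speed limits (rad/s): [2.39, 2.39, 3.01, 3.14, 3.14, 3.14].

### API

Orientations are given as [roll, pitch, yaw] about the fixed x, y, z axes, in that order (R = Rz(yaw) Ry(pitch) Rx(roll)).
In Python, from station import get_state, grab_frame, calibration, job_done, find_in, mark_of, tip_reach gives the robot as it stands.
- The arm moves only by the shell command python3 -m handwheel 'ROWS' [OPENING] [FORCE]. ROWS is JSON, a list of rows, each an object with "delta_pos": the shift along the world's x, y, z in units of 30 mm (1.0 is 30 mm), a list of three; "dr": the turn, a rotation vector about the world's x, y, z in degrees, a list of three. In form: [{"delta_pos": [tx, ty, tz], "dr": [rx, ry, rz]}, ...]. A call has 1 to 10 rows; each row shifts and turns the commanded pose from where the row before left it; what a row does not reach is not made up. A row lasts 1/10 s, in which the tool goes at most 50 mm and 8.59 degrees, less where a joint would pass 70% of its speed; a pose out of reach is approached as far as the arm can. A call is refused whole if a number of a shift passes 1 or a number of a turn 8.59, either way. A call with a gripper value outside its range is refused whole. OPENING is the closure, from -1 (fully open) to 1 (shut), set as the call begins (- or left out, the last holds). The fingers move at their own pace and stop on an object; FORCE is the grip in N (left out, the last holds). Time passes only in rows, so rows that do not move let the fingers close. It gives the time, the measured TCP pose, the force, the opening and the grip force at its end, in the units of the state.
- get_state(): the state, without advancing time (a new reading comes with each control period).
- grab_frame(name): name is "scene" or "top" or "wrist"; returns the picture (400x640x3 uint8, red, green, blue); there is no depth.
- calibration(name): a dict with "fx", "fy", "cx", "cy" (pixels), "k1" (the pictures are not rectified: a ray, as slopes to the right and down, at radius r is drawn at 1 + k1 r^2 times it, then the intrinsics apply), "extrinsics" (4x4, takes a point from world to camera coordinates). Camera axes: x right, y down, z forward; pixel columns grow to the right and rows downward; lengths in m; the calibration is good to about 2 mm. A picture is of the moment at which its call begins: read the wrist's pose just before it. calibration takes no time and is no camera call; for the wrist camera it gives the pose at the moment of the call.
- job_done(): hands the job in; it is judged then, once.
Trained networks look in the newest picture that a camera, given by its name, has taken for a name from the list of things; names that differ only in an ending like _2 or _b are one class to them, and where a whole thing is asked for, a point or a joint stands for the part that bears it (a point fixed in the world has none). Each returns a list of dicts, best first, with "conf" (0 to 1); they miss things now and then, are a little off and sometimes report something else, mostly with a low value. They report only what shows in the picture. A call takes as long as a camera call. They do not tell look-alikes from the thing itself.
- find_in(camera, query): "location" ([column, row] in pixels, amid what is visible of it).
- mark_of(camera, query): "location" ([column, row] in pixels: a listed point, or the origin of a listed thing).
The state is a dict: "t": time; "q": joint angles; "qd": joint speeds; "joint_efforts": joint torques, N m; "eef_pos": TCP position; "ee_rot": TCP orientation; "force": force on the tool from outside, world axes, zero at the start; "moment": the same for the moment, N m; "width": finger opening in m; "gripper_force": force on a finger pad.
Only numpy, scipy, OpenCV 4.12 (cv2) and the standard library are available. Lean on these libraries where they do the work, as an engineer would, in place of code of your own. Each camera call takes 0.05 s, during which the arm holds its last target. There are 200 camera calls.

## Working session

There is one attempt and no reset: what is moved stays moved. The work goes in short steps, Python scripts to look and compute and a shell command to move; the robot and the scene stay as the last step left them, time stands still between calls to the robot, and variables do not carry over. Pictures are saved under pics/ and viewed, at most 10 in all, crops included, and the job is handed in when it is done.

```bash
mkdir -p pics
cat > h.py <<'E'
import numpy as np, cv2
from station import *
def px2w(cam,uv,z,c=None):
    c=c or calibration(cam); K=np.array([[c['fx'],0,c['cx']],[0,c['fy'],c['cy']],[0,0,1.]])
    x=(uv[0]-c['cx'])/c['fx']; y=(uv[1]-c['cy'])/c['fy']; u,v=x,y
    for _ in range(30):
        s=1+c['k1']*(u*u+v*v); u,v=x/s,y/s
    T=np.array(c['extrinsics']); R=T[:3,:3]; o=-R.T@T[:3,3]; d=R.T@np.array([u,v,1])
    return o+d*(z-o[2])/d[2]
def w2px(cam,p,c=None):
    c=c or calibration(cam); T=np.array(c['extrinsics']); q=T[:3,:3]@np.array(p)+T[:3,3]
    u,v=q[0]/q[2],q[1]/q[2]; s=1+c['k1']*(u*u+v*v)
    return c['fx']*u*s+c['cx'],c['fy']*v*s+c['cy']
def save(cam,name):
    im=grab_frame(cam); cv2.imwrite(f'pics/{name}.png',im[:,:,::-1]); return im
E
python3 - <<'E'
from h import *
save('top','top1'); 
s=get_state(); print(s['eef_pos'],s['ee_rot'],s['width'],tip_reach if not callable(tip_reach) else tip_reach())
for q,z in [('jig',0),('jig_home',.03),('mould',0),('cover',0),('cover_hole',0),('talc_pot',0),('tweezers',0),('wax_ring',0)]:
    for r in mark_of('top',q)[:4]: print(q,r['conf'],np.round(r['location'],1),px2w('top',r['location'],z).round(4))
E
```

```text
[ 0.20751418 -0.64183903  0.24464156] [ 3.13997137e+00 -1.92323998e-04 -2.82894672e+00] 0.0877034777554558 0.019
jig 0.84 [321.6 199.9] [0.5631 0.011  0.    ]
jig_home 0.82 [324.9 199.2] [ 0.5635 -0.0016  0.03  ]
jig_home 0.31 [213.6 189.8] [0.5939 0.427  0.03  ]
mould 0.74 [256.5 184.9] [0.6184 0.2658 0.    ]
mould 0.53 [235.2 217.5] [0.4899 0.3457 0.    ]
mould 0.46 [265.4 213.1] [0.5088 0.2283 0.    ]
cover 0.92 [387.9 215.5] [ 0.5059 -0.2473  0.    ]
cover_hole 0.9 [379.9 198.3] [ 0.5725 -0.2158  0.    ]
talc_pot 0.74 [214.3 189.3] [0.599  0.4315 0.    ]
tweezers 0.55 [422.5 228. ] [ 0.4588 -0.3829  0.    ]
wax_ring 0.69 [388.1 217.6] [ 0.4977 -0.2481  0.    ]
wax_ring 0.39 [435. 176.] [ 0.6635 -0.4337  0.    ]
```

Run:
```python
import cv2
im=cv2.imread('pics/top1.png'); c=im[140:275,180:450]
cv2.imwrite('pics/top1c.png',cv2.resize(c,(800,400),interpolation=cv2.INTER_CUBIC))
```

```text
(no output)
```

View pics/top1c.png

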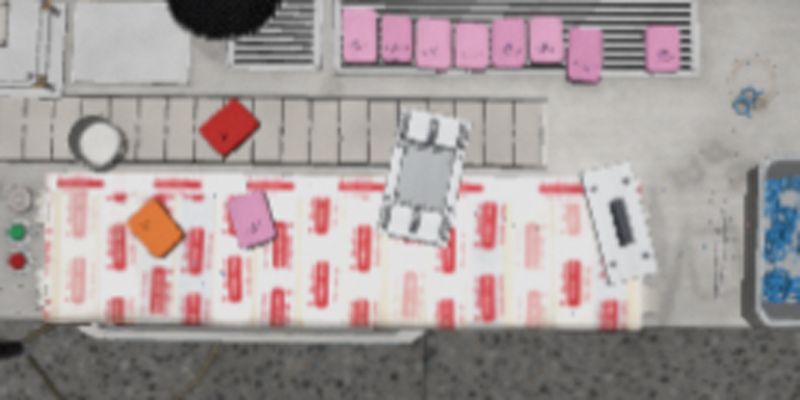

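The crop shows the pink mould at full-picture (265,214), with orange and red look-alikes nearby. The jig is at (323,200), yaw about -12°. The cover is at (389,215), yaw about +13°, and the pot is far left. I'll look from the wrist over the cover, the jig and the mould on the way.

```bash
python3 -m handwheel '[{"delta_pos":[0.7,0.95,0],"dr":[0,0,-0.5]},{"delta_pos":[0.7,0.95,0],"dr":[0,0,-0.5]},{"delta_pos":[0.7,0.95,0],"dr":[0,0,-0.5]},{"delta_pos":[0.7,0.95,0],"dr":[0,0,-0.5]},{"delta_pos":[0.7,0.95,0],"dr":[0,0,-0.5]},{"delta_pos":[0.7,0.95,0],"dr":[0,0,-0.5]},{"delta_pos":[0.7,0.95,0],"dr":[0,0,-0.5]},{"delta_pos":[0.7,0.95,0],"dr":[0,0,-0.5]},{"delta_pos":[0.7,0.95,0],"dr":[0,0,-0.5]},{"delta_pos":[0.7,0.95,0],"dr":[0,0,-0.5]}]' -1 10
python3 -m handwheel '[{"delta_pos":[0.7,0.95,0],"dr":[0,0,0]},{"delta_pos":[0.7,0.95,0],"dr":[0,0,0]},{"delta_pos":[0.7,0.95,0],"dr":[0,0,0]},{"delta_pos":[0,0,0],"dr":[0,0,0]},{"delta_pos":[0,0,0],"dr":[0,0,0]}]'
python3 - <<'E'
from h import *
c=calibration('wrist'); im=save('wrist','w_cover')
T=np.array(c['extrinsics']); print('cam',-T[:3,:3].T@T[:3,3], T[2,:3])
for q,z in [('cover',0),('cover_hole',0),('jig',0)]:
    for r in mark_of('wrist',q)[:3]: print(q,r['conf'],np.round(r['location'],1),px2w('wrist',r['location'],z,c).round(4))
E
```

```text
t: 1.45
eef_pos: [0.4184, -0.356, 0.2459]
ee_rot: [-3.141, 0.0, -2.916]
force: [0.1, -0.3, 0.1]
width: 0.0877
gripper_force: 0.0
t: 1.95
eef_pos: [0.4811, -0.271, 0.2456]
ee_rot: [3.142, 0.0, -2.914]
force: [0.4, -0.4, -0.8]
width: 0.0878
gripper_force: 0.0
cam [ 0.40759318 -0.28796249  0.38438292] [ 0.27411637  0.06335046 -0.9596077 ]
cover 0.69 [333.3 195.5] [ 0.5089 -0.2507  0.    ]
cover_hole 0.85 [335.6 239.7] [ 0.5636 -0.2346  0.    ]
cover_hole 0.64 [335.7 190.6] [ 0.5024 -0.2493  0.    ]
```

View pics/w_cover.png

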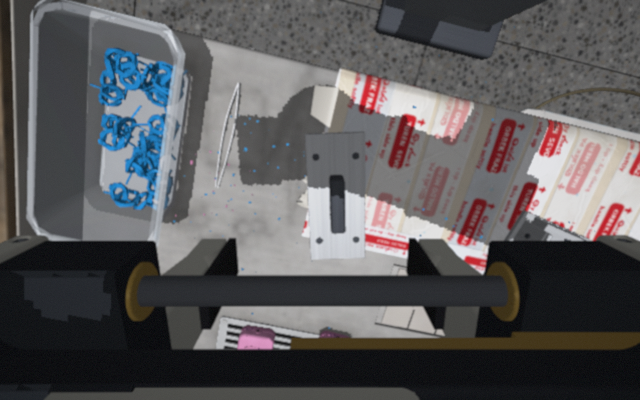

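The view shows the cover plate with corners near (306,135), (361,132), (365,258) and (311,260), and the grip bar at (337,203). The tweezers are at (230,135). Next is the jig.

```bash
python3 -m handwheel '[{"delta_pos":[0.3,0.9,0],"dr":[0,0,-2.5]},{"delta_pos":[0.3,0.9,0],"dr":[0,0,-2.5]},{"delta_pos":[0.3,0.9,0],"dr":[0,0,-2.5]},{"delta_pos":[0.3,0.9,0],"dr":[0,0,-2.5]},{"delta_pos":[0.3,0.9,0],"dr":[0,0,-2.5]},{"delta_pos":[0.3,0.9,0],"dr":[0,0,-2.5]},{"delta_pos":[0.3,0.9,0],"dr":[0,0,-2.5]},{"delta_pos":[0.3,0.9,0],"dr":[0,0,-2.5]},{"delta_pos":[0.3,0.9,0],"dr":[0,0,-2.5]},{"delta_pos":[0,0,0],"dr":[0,0,-2.2]}]'
python3 -m handwheel '[{"delta_pos":[0,0,0],"dr":[0,0,0]},{"delta_pos":[0,0,0],"dr":[0,0,0]}]'
python3 - <<'E'
from h import *
c=calibration('wrist'); im=save('wrist','w_jig')
np.save('c_jig.npy',c,allow_pickle=True)
for q,z in [('jig_home',.03),('jig_nest',.01),('jig_guide',.046)]:
    for r in mark_of('wrist',q)[:2]: print(q,r['conf'],np.round(r['location'],1),px2w('wrist',r['location'],z,c).round(4))
cv2.imwrite('pics/w_jigc.png',cv2.resize(im[60:300,200:480,::-1],(700,600),interpolation=cv2.INTER_CUBIC))
E
```

```text
t: 3.15
eef_pos: [0.5625, -0.0272, 0.2455]
ee_rot: [3.141, 0.0, 2.935]
force: [-0.6, -0.5, -0.4]
width: 0.0873
gripper_force: 0.0
t: 3.35
eef_pos: [0.5615, -0.0295, 0.2456]
ee_rot: [-3.141, -0.0, 2.936]
force: [-0.3, -0.8, -0.2]
width: 0.0873
gripper_force: 0.0
jig_home 0.88 [353.6 170.4] [0.5637 0.0051 0.03  ]
jig_nest 0.61 [354.4 169.8] [0.5675 0.0072 0.01  ]
jig_guide 0.86 [357.8 169.7] [0.5605 0.0086 0.046 ]
```

View pics/w_jigc.png

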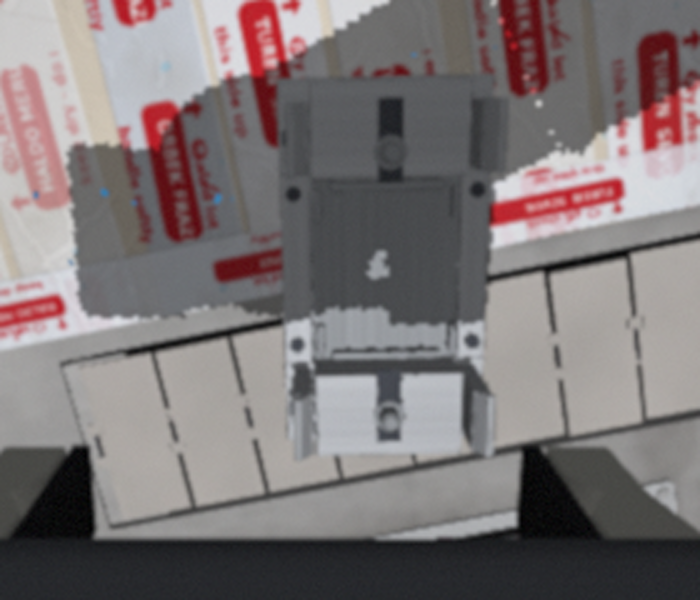

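The jig is seen squarely. In full-picture pixels the pins are at (356.4,120.8) and (355.6,226.4). The landing edges are at crop rows 80, 178, 372 and 452.

```bash
python3 - <<'E'
from h import *
c=np.load('c_jig.npy',allow_pickle=True).item()
f=lambda x,y,z:px2w('wrist',(200+x/2.5,60+y/2.5),z,c)
a,b=f(391,151,.04),f(389,416,.04); d=b-a
print('pins',a,b,np.linalg.norm(d),np.degrees(np.arctan2(d[1],d[0])),'mid',(a+b)/2)
e=[f(391,y,.03) for y in (80,178,372,452)]
u=d/np.linalg.norm(d); m=(a+b)/2
print('edges along from pin mid',[round(float((p-m)@u),4) for p in e])
# black screws at sides / guides: lateral
for p in [(312,178,.03),(463,178,.03),(316,372,.03),(463,372,.03)]: q=f(*p); print(((q-m)@u).round(4),(u[0]*(q-m)[1]-u[1]*(q-m)[0]).round(4))
g=[px2w('wrist',p,z,c) for p,z in [((353.6,170.4),.03),((354.4,169.8),.01),((357.8,169.7),.046)]]
print([(round(float((q-m)@u),4),round(float(u[0]*(q-m)[1]-u[1]*(q-m)[0]),4)) for q in g])
C=np.mean([f(391,y,.03) for y in ()] or [0])
# cover corners from first wrist view not saved with calib: skip
E
# look at the mould
python3 -m handwheel '[{"delta_pos":[0,0.9,0],"dr":[0,0,2.5]},{"delta_pos":[0,0.9,0],"dr":[0,0,2.5]},{"delta_pos":[0,0.9,0],"dr":[0,0,2.5]},{"delta_pos":[0,0.9,0],"dr":[0,0,2.5]},{"delta_pos":[0,0.9,0],"dr":[0,0,2.5]},{"delta_pos":[-0.3,0.9,0],"dr":[0,0,2.5]},{"delta_pos":[-0.3,0.9,0],"dr":[0,0,2.5]},{"delta_pos":[-0.3,0.8,0],"dr":[0,0,2.5]},{"delta_pos":[0,0.8,0],"dr":[0,0,2.5]},{"delta_pos":[0,0,0],"dr":[0,0,2.5]}]'
python3 -m handwheel '[{"delta_pos":[0,0,-0.5],"dr":[0,0,0]},{"delta_pos":[0,0,-0.5],"dr":[0,0,0]},{"delta_pos":[0,0,0],"dr":[0,0,0]}]'
python3 - <<'E'
from h import *
c=calibration('wrist'); im=save('wrist','w_mould')
np.save('c_mould.npy',c,allow_pickle=True)
for q,z in [('mould',0)]:
    for r in mark_of('wrist',q)[:3]: print(q,r['conf'],np.round(r['location'],1),px2w('wrist',r['location'],z,c).round(4))
E
```

```text
pins [0.51208906 0.01639655 0.04      ] [ 0.62348124 -0.00445415  0.04      ] 0.11332683005774534 -10.60209863233596 mid [0.56778515 0.0059712  0.04      ]
edges along from pin mid [-0.084, -0.0452, 0.0396, 0.0781]
-0.0459 -0.0318
-0.0445 0.031
0.0389 -0.0316
0.0403 0.0337
[(-0.0038, -0.0016), (-0.0005, 0.0011), (-0.0077, 0.0012)]
t: 4.55
eef_pos: [0.5347, 0.2103, 0.2456]
ee_rot: [3.141, 0.001, -2.907]
force: [0.5, -0.5, -0.8]
width: 0.0874
gripper_force: 0.0
t: 4.85
eef_pos: [0.5337, 0.2074, 0.2137]
ee_rot: [-3.141, -0.003, -2.911]
force: [0.5, -0.3, -0.2]
width: 0.0875
gripper_force: 0.0
mould 0.92 [350.5 159.5] [0.5098 0.2327 0.    ]
mould 0.82 [347.6 262.7] [0.6272 0.2596 0.    ]
mould 0.75 [467.7 170.6] [0.4929 0.3577 0.    ]
```

View pics/w_mould.png

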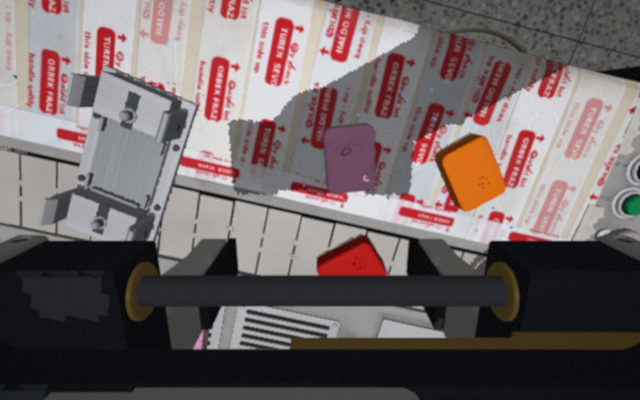

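The pink mould lies in shadow at about (350,158), clear of the orange (472,172) and red (352,260) look-alikes.

Run:
```python
from h import *
c=np.load('c_mould.npy',allow_pickle=True).item()
im=cv2.imread('pics/w_mould.png')[110:210,310:400]
hsv=cv2.cvtColor(im,cv2.COLOR_BGR2HSV); print(hsv[45,40],hsv[60,50])
m=(abs(hsv[...,0].astype(int)-int(hsv[45,40,0]))<12)&(hsv[...,1]>50)
m=cv2.morphologyEx(m.astype(np.uint8),cv2.MORPH_OPEN,np.ones((5,5)))
k=max(cv2.findContours(m,cv2.RETR_EXTERNAL,cv2.CHAIN_APPROX_NONE)[0],key=cv2.contourArea)[:,0]+[310,110]
W=np.array([px2w('wrist',p,.02,c)[:2] for p in k],np.float32)
print(cv2.minAreaRect((W*1000).astype(np.float32)), cv2.boundingRect(k))
s=get_state();print(s['eef_pos'],s['ee_rot'])
```

```text
[161  80 109] [161  80 108]
((506.7258605957031, 229.3345947265625), (67.49799346923828, 50.258705139160156), 17.8731689453125) (323, 124, 53, 69)
[0.53487538 0.20791172 0.21583929] [-3.14115222e+00 -1.63149225e-04 -2.91093224e+00]
```

```bash
python3 -m handwheel '[{"delta_pos":[-0.3,0.25,-0.8],"dr":[0,0,1.5]},{"delta_pos":[-0.3,0.25,-0.8],"dr":[0,0,1.5]},{"delta_pos":[-0.3,0.25,-0.8],"dr":[0,0,1.5]},{"delta_pos":[0,0,-0.8],"dr":[0,0,0]},{"delta_pos":[0,0,-0.8],"dr":[0,0,0]},{"delta_pos":[0,0,-0.8],"dr":[0,0,0]},{"delta_pos":[0,0,-0.8],"dr":[0,0,0]},{"delta_pos":[0,0,-0.5],"dr":[0,0,0]},{"delta_pos":[0,0,-0.3],"dr":[0,0,0]},{"delta_pos":[0,0,0],"dr":[0,0,0]}]'
python3 -m handwheel '[{"delta_pos":[0,0,0],"dr":[0,0,0]},{"delta_pos":[0,0,0],"dr":[0,0,0]},{"delta_pos":[0,0,0],"dr":[0,0,0]},{"delta_pos":[0,0,0],"dr":[0,0,0]},{"delta_pos":[0,0,0],"dr":[0,0,0]},{"delta_pos":[0,0,0],"dr":[0,0,0]}]' 1 15
```

```text
t: 5.95
eef_pos: [0.5078, 0.2306, 0.0231]
ee_rot: [-3.141, -0.001, -2.832]
force: [0.1, 0.8, -0.1]
width: 0.0878
gripper_force: 0.0
t: 6.55
eef_pos: [0.5078, 0.2308, 0.0239]
ee_rot: [3.141, 0.0, -2.832]
force: [-0.8, -0.6, 2.5]
width: 0.0519
gripper_force: 15.0
```

```bash
python3 -m handwheel '[{"delta_pos":[0,0,1],"dr":[0,0,0]},{"delta_pos":[0,0,1],"dr":[0,0,0]},{"delta_pos":[0,0,1],"dr":[0,0,-2]},{"delta_pos":[0,0,1],"dr":[0,0,-2]},{"delta_pos":[0.2,-0.9,0],"dr":[0,0,-4]},{"delta_pos":[0.2,-0.9,0],"dr":[0,0,-4]},{"delta_pos":[0.2,-0.9,0],"dr":[0,0,-4]},{"delta_pos":[0.2,-0.9,0],"dr":[0,0,-4]},{"delta_pos":[0.2,-0.9,0],"dr":[0,0,-4]},{"delta_pos":[0.2,-0.9,0],"dr":[0,0,-4.3]}]'
python3 -m handwheel '[{"delta_pos":[0.25,-0.7,0],"dr":[0,0,0]},{"delta_pos":[0.25,-0.7,0],"dr":[0,0,0]},{"delta_pos":[0.25,-0.7,0],"dr":[0,0,0]},{"delta_pos":[0,0,0],"dr":[0,0,0]},{"delta_pos":[0,0,0],"dr":[0,0,0]}]'
python3 - <<'E'
from h import *
s=get_state(); c=calibration('wrist'); im=save('wrist','w_place')
np.save('c_place.npy',c,allow_pickle=True)
p=s['eef_pos']; print(p,s['ee_rot'],s['width'],w2px('wrist',p,c),[w2px('wrist',q,c) for q in [(.5075,.0172,.04),(.6215,-.0041,.04)]])
E
```

```text
t: 7.55
eef_pos: [0.5436, 0.0677, 0.1435]
ee_rot: [-3.142, -0.0, 2.954]
force: [0.8, 0.3, 0.7]
width: 0.0516
gripper_force: 15.0
t: 8.05
eef_pos: [0.566, 0.0054, 0.1432]
ee_rot: [-3.141, -0.001, 2.956]
force: [0.1, -0.0, -0.9]
width: 0.0516
gripper_force: 15.0
[0.56596218 0.00537949 0.14324588] [-3.14145341e+00 -5.84929195e-04  2.95560600e+00] 0.05162196445992915 (np.float64(321.4290145898716), np.float64(272.4746986715745)) [(np.float64(322.64437622381655), np.float64(125.37938548271353)), (np.float64(322.8788042208422), np.float64(272.74839202885704))]
```

View pics/w_place.png

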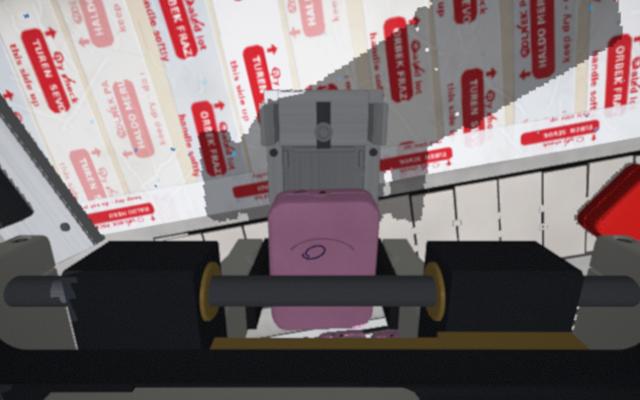

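The held mould spans rows about 192–328, columns 269–380. Behind it the near jig pin shows at (323,131).

Run:
```python
from h import *
c=np.load('c_place.npy',allow_pickle=True).item()
p=np.array([.566,.0054,.1432]); a=np.radians(-10.65); u=np.array([np.cos(a),np.sin(a),0]); v=np.array([-u[1],u[0],0])
for x in (-36,-34,-32,32,34,36): print(x,[np.round(w2px('wrist',p+u*x/1e3+[0,0,z-.1432],c),1).tolist() for z in (.119,.144)])
q=px2w('wrist',(323,131),.04,c); print('near pin',q,(q-p)@u,(q-p)@v)
for r,z in [(90,.03),(148,.03),(151,.03)]: q=px2w('wrist',(323,r),z,c); print(r,(q-p)@u)
im=cv2.imread('pics/w_place.png')[75:345,225:425]; cv2.imwrite('pics/w_placec.png',cv2.resize(im,(444,600),interpolation=cv2.INTER_CUBIC))
```

```text
-36 [[321.4, 184.2], [321.4, 198.0]]
-34 [[321.4, 188.1], [321.4, 202.4]]
-32 [[321.5, 192.0], [321.4, 206.8]]
32 [[321.6, 302.9], [321.6, 332.6]]
34 [[321.6, 306.0], [321.6, 336.0]]
36 [[321.6, 309.1], [321.6, 339.5]]
near pin [0.51138442 0.01672487 0.04      ] -0.055767739145850974 0.0010363410938563767
90 -0.0837714138346357
148 -0.04242119609857004
151 -0.04017202063432288
```

View pics/w_placec.png

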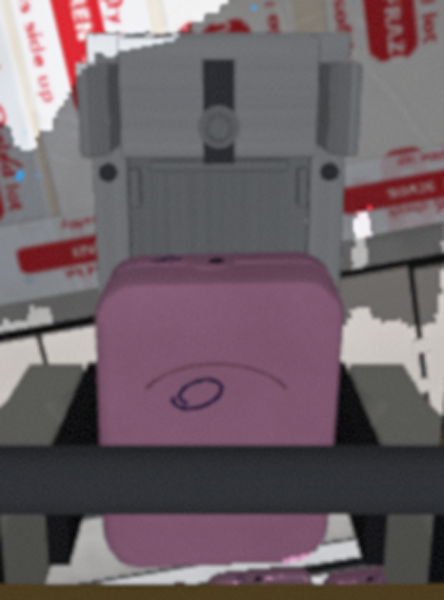

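Mould and jig centre line up: both are about 1.3 mm behind the TCP and laterally aligned. From this d ≈ +3.3 mm. Lowering.

```bash
python3 -m handwheel '[{"delta_pos":[0,0,-0.8],"dr":[0,0,0]},{"delta_pos":[0,0,-0.8],"dr":[0,0,0]},{"delta_pos":[0,0,-0.8],"dr":[0,0,0]},{"delta_pos":[0,0,-0.6],"dr":[0,0,0]},{"delta_pos":[0,0,-0.3],"dr":[0,0,0]},{"delta_pos":[0,0,0],"dr":[0,0,0]},{"delta_pos":[0,0,0],"dr":[0,0,0]}]'
python3 -m handwheel '[{"delta_pos":[0,0,-0.1],"dr":[0,0,0]},{"delta_pos":[0,0,-0.1],"dr":[0,0,0]},{"delta_pos":[0,0,-0.06],"dr":[0,0,0]},{"delta_pos":[0,0,0],"dr":[0,0,0]}]'
```

```text
t: 8.8
eef_pos: [0.5666, 0.0062, 0.0452]
ee_rot: [3.141, 0.001, 2.958]
force: [-0.6, -0.0, -1.2]
width: 0.0517
gripper_force: 15.0
t: 9.2
eef_pos: [0.5661, 0.0057, 0.0367]
ee_rot: [-3.142, -0.0, 2.957]
force: [0.1, -1.0, -1.3]
width: 0.052
gripper_force: 15.0
```

```bash
python3 -m handwheel '[{"delta_pos":[0,0,-0.07],"dr":[0,0,0]},{"delta_pos":[0,0,-0.03],"dr":[0,0,0]},{"delta_pos":[0,0,0],"dr":[0,0,0]},{"delta_pos":[0,0,0],"dr":[0,0,0]}]'
```

```text
t: 9.6
eef_pos: [0.5662, 0.0057, 0.034]
ee_rot: [3.142, 0.0, 2.957]
force: [-0.7, 0.3, 1.9]
width: 0.052
gripper_force: 15.0
```

```bash
python3 -m handwheel '[{"delta_pos":[0,0,0],"dr":[0,0,0]},{"delta_pos":[0,0,0],"dr":[0,0,0]},{"delta_pos":[0,0,0],"dr":[0,0,0]},{"delta_pos":[0,0,0.3],"dr":[0,0,0]},{"delta_pos":[0,0,1],"dr":[0,0,0]},{"delta_pos":[0,0,1],"dr":[0,0,0]},{"delta_pos":[0,0,1],"dr":[0,0,0]},{"delta_pos":[0,0,1],"dr":[0,0,0]},{"delta_pos":[0,0,0],"dr":[0,0,0]},{"delta_pos":[0,0,0],"dr":[0,0,0]}]' -0.6 15
python3 - <<'E'
from h import *
s=get_state(); c=calibration('wrist'); im=save('wrist','w_in')
np.save('c_in.npy',c,allow_pickle=True); print(s['eef_pos'],s['ee_rot'],s['width'])
cv2.imwrite('pics/w_inc.png',cv2.resize(im[70:320,200:450,::-1],(600,600),interpolation=cv2.INTER_CUBIC))
E
```

```text
t: 10.6
eef_pos: [0.5665, 0.0059, 0.1641]
ee_rot: [3.14, 0.002, 2.957]
force: [0.4, 0.4, -1.2]
width: 0.0701
gripper_force: 0.0
[0.56649553 0.00593168 0.16405735] [3.14020719e+00 2.03187576e-03 2.95684793e+00] 0.07007104634795204
```

View pics/w_inc.png

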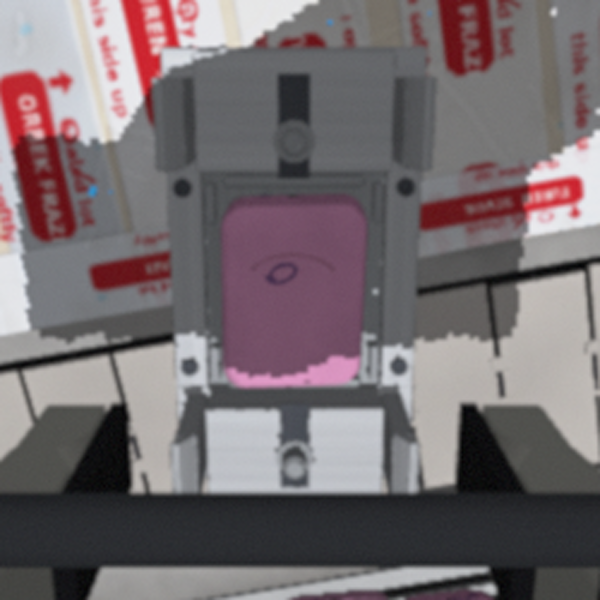

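The mould lies in the cradle between the pins at crop (294,141) and (295,462). I'll check its fit and work out the pin positions.

Run:
```python
from h import *
c=np.load('c_in.npy',allow_pickle=True).item()
f=lambda x,y,z:px2w('wrist',(200+x/2.4,70+y/2.4),z,c)
p=np.array([.5665,.0059,0]); a=np.radians(-10.6); u=np.array([np.cos(a),np.sin(a),0]); v=np.array([-u[1],u[0],0])
for n,q in dict(pin1=(294,140,.04),pin2=(295,461,.04),inner1=(295,173,.03),inner2=(295,404,.03),top_near=(294,203,.035),bot_near=(294,195,.01),top_far=(294,386,.035),left=(222,290,.035),right=(364,290,.035)).items():
    w=f(*q)-p; print(n,(w@u*1e3).round(1),(w@v*1e3).round(1))
```

```text
pin1 -55.7 0.9
pin2 57.8 1.3
inner1 -44.1 1.3
inner2 39.9 1.3
top_near -34.7 1.0
bot_near -33.8 1.0
top_far 30.8 0.9
left -4.7 -23.9
right -4.6 25.1
```

Mould is within about 1 mm in the cradle, d ≈ 3.2 mm, and the pin midpoint is about +1 mm along the jig from the present TCP. Going to the cover.

```bash
python3 -m handwheel '[{"delta_pos":[-0.15,-0.93,0],"dr":[0,0,2.4]},{"delta_pos":[-0.15,-0.93,0],"dr":[0,0,2.4]},{"delta_pos":[-0.15,-0.93,0],"dr":[0,0,2.4]},{"delta_pos":[-0.15,-0.93,0],"dr":[0,0,2.4]},{"delta_pos":[-0.15,-0.93,0],"dr":[0,0,2.4]},{"delta_pos":[-0.15,-0.93,0],"dr":[0,0,2.4]},{"delta_pos":[-0.15,-0.93,0],"dr":[0,0,2.4]},{"delta_pos":[-0.15,-0.93,0],"dr":[0,0,2.4]},{"delta_pos":[-0.15,-0.93,0],"dr":[0,0,2.4]},{"delta_pos":[0,0,0],"dr":[0,0,2.4]}]'
python3 -m handwheel '[{"delta_pos":[0,0,0],"dr":[0,0,0]},{"delta_pos":[0,0,0],"dr":[0,0,0]},{"delta_pos":[0,0,0],"dr":[0,0,0]}]'
python3 - <<'E'
from h import *
s=get_state(); c=calibration('wrist'); im=save('wrist','w_cov2')
np.save('c_cov.npy',c,allow_pickle=True); print(s['eef_pos'],s['ee_rot'])
r=mark_of('wrist','cover')[0]; print(r,px2w('wrist',r['location'],0,c))
cv2.imwrite('pics/w_cov2c.png',cv2.resize(im[50:300,200:450,::-1],(600,600),interpolation=cv2.INTER_CUBIC))
E
```

```text
t: 11.65
eef_pos: [0.5242, -0.2477, 0.1612]
ee_rot: [3.141, -0.003, -2.908]
force: [0.3, 0.5, 0.1]
width: 0.0699
gripper_force: 0.0
t: 11.95
eef_pos: [0.5256, -0.2448, 0.1624]
ee_rot: [3.141, -0.001, -2.908]
force: [-0.1, 0.4, -0.4]
width: 0.0698
gripper_force: 0.0
[ 0.52559348 -0.24483307  0.16235118] [ 3.14126384e+00 -7.19708681e-04 -2.90761382e+00]
{'location': [320.5, 168.2], 'conf': 0.94} [ 0.50884999 -0.25004328  0.        ]
```

View pics/w_cov2c.png

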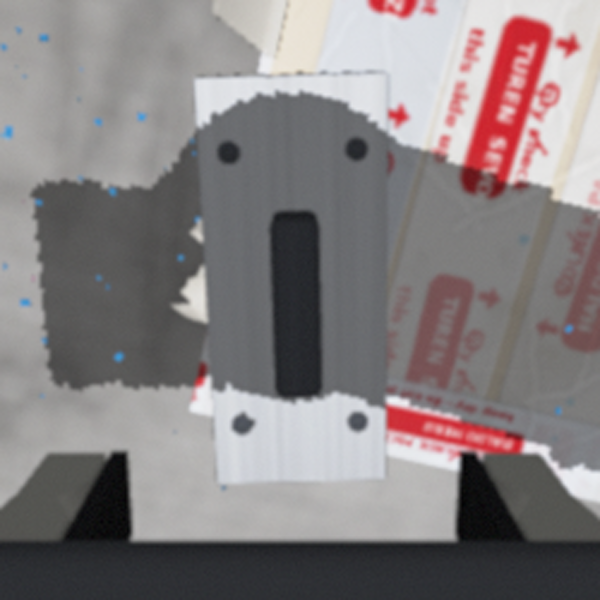

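The cover plate's top corners are at crop (195,78), (387,73), (386,480) and (218,484).

Run:
```python
from h import *
c=np.load('c_cov.npy',allow_pickle=True).item()
f=lambda x,y,z:px2w('wrist',(200+x/2.4,50+y/2.4),z,c)
W=np.array([f(x,y,.015) for x,y in [(195,78),(387,73),(386,480),(218,484)]])
n,fa=(W[0]+W[1])/2,(W[2]+W[3])/2; d=fa-n
print(W.mean(0),np.linalg.norm(d),np.degrees(np.arctan2(d[1],d[0])),np.linalg.norm(W[0]-W[1]),np.linalg.norm(W[2]-W[3]))
for r in (W[1],W[2]),(W[0],W[3]): e=r[1]-r[0]; print(np.degrees(np.arctan2(e[1],e[0])))
b=f(295,212,.047),f(299,396,.047); e=b[1]-b[0]; print('bar',(b[0]+b[1])/2,np.linalg.norm(e),np.degrees(np.arctan2(e[1],e[0])))
```

```text
[ 0.50887922 -0.2471388   0.015     ] 0.14906919805963187 14.964414697646015 0.06456643208429572 0.06526600066983763
15.098928731714405
14.82996465315333
bar [ 0.50689326 -0.24771317  0.047     ] 0.06077554025101966 14.66155119052967
```

```bash
python3 -m handwheel '[{"delta_pos":[-0.29,-0.04,-0.8],"dr":[0,0,0.75]},{"delta_pos":[-0.29,-0.05,-0.8],"dr":[0,0,0.75]},{"delta_pos":[0,0,-0.8],"dr":[0,0,0]},{"delta_pos":[0,0,-0.8],"dr":[0,0,0]},{"delta_pos":[0,0,-0.6],"dr":[0,0,0]},{"delta_pos":[0,0,-0.3],"dr":[0,0,0]},{"delta_pos":[0,0,0],"dr":[0,0,0]},{"delta_pos":[0,0,0],"dr":[0,0,0]}]'
python3 -m handwheel '[{"delta_pos":[0,0,0],"dr":[0,0,0]},{"delta_pos":[0,0,0],"dr":[0,0,0]},{"delta_pos":[0,0,0],"dr":[0,0,0]},{"delta_pos":[0,0,0],"dr":[0,0,0]},{"delta_pos":[0,0,0],"dr":[0,0,0]},{"delta_pos":[0,0,0],"dr":[0,0,0]},{"delta_pos":[0,0,0],"dr":[0,0,0]},{"delta_pos":[0,0,0],"dr":[0,0,0]}]' 1 50
```

```text
t: 12.85
eef_pos: [0.5088, -0.248, 0.0404]
ee_rot: [-3.141, 0.0, -2.881]
force: [0.2, -0.0, -0.1]
width: 0.0704
gripper_force: 0.0
t: 13.65
eef_pos: [0.5083, -0.248, 0.0397]
ee_rot: [3.142, -0.0, -2.881]
force: [-0.6, 0.2, -1.0]
width: 0.0158
gripper_force: 50.0
```

```bash
python3 -m handwheel '[{"delta_pos":[0,0,0.5],"dr":[0,0,0]},{"delta_pos":[0,0,1],"dr":[0,0,0]},{"delta_pos":[0,0,1],"dr":[0,0,0]},{"delta_pos":[0,0,0.8],"dr":[0,0,-1.5]},{"delta_pos":[0.2,0.8,0],"dr":[0,0,-4]},{"delta_pos":[0.2,0.8,0],"dr":[0,0,-4]},{"delta_pos":[0.2,0.8,0],"dr":[0,0,-4]},{"delta_pos":[0.2,0.8,0],"dr":[0,0,-4]},{"delta_pos":[0.2,0.8,0],"dr":[0,0,-4]},{"delta_pos":[0.2,0.8,0],"dr":[0,0,-4]}]'
python3 -m handwheel '[{"delta_pos":[0.2,0.8,0],"dr":[0,0,0]},{"delta_pos":[0.2,0.8,0],"dr":[0,0,0]},{"delta_pos":[0.2,0.8,0],"dr":[0,0,0]},{"delta_pos":[0.18,0.8,0],"dr":[0,0,0]},{"delta_pos":[0,0.47,0],"dr":[0,0,0]},{"delta_pos":[0,0,0],"dr":[0,0,0]},{"delta_pos":[0,0,0],"dr":[0,0,0]},{"delta_pos":[0,0,0],"dr":[0,0,0]}]'
python3 -c "
from h import *
s=get_state();print(s['eef_pos'],s['ee_rot'],s['force'],s['moment'])"
```

```text
t: 14.65
eef_pos: [0.5438, -0.103, 0.1382]
ee_rot: [-3.142, -0.001, 2.954]
force: [0.4, 1.0, -2.1]
width: 0.0158
gripper_force: 50.0
t: 15.45
eef_pos: [0.5672, 0.0054, 0.1386]
ee_rot: [-3.141, -0.001, 2.956]
force: [0.3, -0.2, -4.7]
width: 0.0155
gripper_force: 50.0
[0.56723696 0.00538067 0.13856428] [-3.14131935e+00 -5.97026485e-04  2.95638812e+00] [ 0.30414507 -0.20678634 -4.65755207] [-0.0565138  -0.07437361  0.00303191]
```

```bash
python3 -m handwheel '[{"delta_pos":[0,0,-0.6],"dr":[0,0,0]},{"delta_pos":[0,0,-0.5],"dr":[0,0,0]},{"delta_pos":[0,0.02,-0.3],"dr":[0,0,0]},{"delta_pos":[0,0,-0.15],"dr":[0,0,0]},{"delta_pos":[0,0,-0.15],"dr":[0,0,0]},{"delta_pos":[0,0,0],"dr":[0,0,0]}]'
python3 -m handwheel '[{"delta_pos":[0,0,-0.1],"dr":[0,0,0]},{"delta_pos":[0,0,0],"dr":[0,0,0]}]'
python3 -m handwheel '[{"delta_pos":[0,0,-0.1],"dr":[0,0,0]},{"delta_pos":[0,0,0],"dr":[0,0,0]}]'
python3 -c "
from h import *
s=get_state();print(s['eef_pos'],s['ee_rot'],s['force'],s['moment'])"
```

```text
t: 16.05
eef_pos: [0.5677, 0.0065, 0.0876]
ee_rot: [-3.141, -0.0, 2.957]
force: [-0.0, 0.0, -3.4]
width: 0.0155
gripper_force: 50.0
t: 16.25
eef_pos: [0.5677, 0.0067, 0.0848]
ee_rot: [3.141, 0.0, 2.957]
force: [-0.1, 0.4, -2.4]
width: 0.0159
gripper_force: 50.0
t: 16.45
eef_pos: [0.5675, 0.0067, 0.0816]
ee_rot: [-3.142, -0.0, 2.957]
force: [-0.3, -0.4, -3.7]
width: 0.0155
gripper_force: 50.0
[0.5675372  0.00666939 0.08155068] [-3.14153365e+00 -2.60412667e-04  2.95697185e+00] [-0.28905531 -0.37993769 -3.67758975] [-0.00580731  0.01534506  0.02355449]
```

Inside the guides, with no contact force. Continuing in small steps.

```bash
python3 -m handwheel '[{"delta_pos":[0,0,-0.08],"dr":[0,0,0]},{"delta_pos":[0,0,0],"dr":[0,0,0]},{"delta_pos":[0,0,0],"dr":[0,0,0]}]'
python3 -m handwheel '[{"delta_pos":[0,0,-0.05],"dr":[0,0,0]},{"delta_pos":[0,0,0],"dr":[0,0,0]},{"delta_pos":[0,0,0],"dr":[0,0,0]}]'
python3 -c "
from h import *
s=get_state();print(s['eef_pos'],s['ee_rot'],s['force'],s['moment'])"
```

```text
t: 16.75
eef_pos: [0.5676, 0.0067, 0.0793]
ee_rot: [-3.141, -0.0, 2.957]
force: [0.2, -0.4, -2.3]
width: 0.0158
gripper_force: 50.0
t: 17.05
eef_pos: [0.5678, 0.0067, 0.0779]
ee_rot: [3.142, 0.0, 2.957]
force: [0.4, 0.3, -3.5]
width: 0.0156
gripper_force: 50.0
[0.56780658 0.00667369 0.0778758 ] [3.14155718e+00 1.73183782e-04 2.95698544e+00] [ 0.43922204  0.33767072 -3.46620763] [-0.13162599 -0.22622274 -0.02345699]
```

```bash
python3 -m handwheel '[{"delta_pos":[0,0,-0.06],"dr":[0,0,0]},{"delta_pos":[0,0,0],"dr":[0,0,0]},{"delta_pos":[0,0,0],"dr":[0,0,0]}]'
python3 -m handwheel '[{"delta_pos":[0,0,-0.06],"dr":[0,0,0]},{"delta_pos":[0,0,0],"dr":[0,0,0]},{"delta_pos":[0,0,0],"dr":[0,0,0]}]'
python3 -c "
from h import *
s=get_state();print(s['eef_pos'],s['ee_rot'],s['force'],s['moment'])"
```

```text
t: 17.35
eef_pos: [0.5679, 0.0067, 0.076]
ee_rot: [3.142, 0.0, 2.957]
force: [2.3, -0.1, -2.9]
width: 0.0158
gripper_force: 50.0
t: 17.65
eef_pos: [0.5679, 0.0067, 0.0743]
ee_rot: [3.141, 0.0, 2.957]
force: [2.2, -1.5, -3.4]
width: 0.0158
gripper_force: 50.0
[0.56792702 0.00667109 0.07433758] [3.14148618e+00 4.18002257e-04 2.95700894e+00] [ 2.23651549 -1.52229565 -3.37223855] [-0.37605017 -0.74613806  0.03611722]
```

It dropped onto the pins, with the underside at about 34.6. Pressing down, easing slightly towards +x to relieve the side force.

```bash
python3 -m handwheel '[{"delta_pos":[0.02,0,-0.05],"dr":[0,0,0]},{"delta_pos":[0,0,-0.05],"dr":[0,0,0]},{"delta_pos":[0,0,0],"dr":[0,0,0]},{"delta_pos":[0,0,0],"dr":[0,0,0]}]'
python3 -m handwheel '[{"delta_pos":[0,0,-0.05],"dr":[0,0,0]},{"delta_pos":[0,0,0],"dr":[0,0,0]},{"delta_pos":[0,0,0],"dr":[0,0,0]}]'
python3 -c "
from h import *
s=get_state();print(s['eef_pos'],s['ee_rot'],s['force'],s['moment'])"
```

```text
t: 18.05
eef_pos: [0.5681, 0.0067, 0.0714]
ee_rot: [-3.142, -0.0, 2.957]
force: [-2.6, 0.5, 4.9]
width: 0.0157
gripper_force: 50.0
t: 18.35
eef_pos: [0.5681, 0.0066, 0.07]
ee_rot: [-3.141, -0.0, 2.957]
force: [-4.1, -0.0, 6.2]
width: 0.0158
gripper_force: 50.0
[0.56809685 0.00663424 0.07001756] [-3.14146804e+00 -2.13862352e-04  2.95706431e+00] [-4.12268017 -0.04563748  6.15549287] [ 0.09665227  1.16982086 -0.01626113]
```

```bash
python3 -m handwheel '[{"delta_pos":[-0.01,0,-0.04],"dr":[0,0,0]},{"delta_pos":[0,0,0],"dr":[0,0,0]},{"delta_pos":[0,0,0],"dr":[0,0,0]}]'
python3 -m handwheel '[{"delta_pos":[0,0,-0.03],"dr":[0,0,0]},{"delta_pos":[0,0,0],"dr":[0,0,0]},{"delta_pos":[0,0,0],"dr":[0,0,0]}]'
python3 -c "
from h import *
s=get_state();print(s['eef_pos'],s['ee_rot'],s['force'],s['moment'])"
```

```text
t: 18.65
eef_pos: [0.5681, 0.0066, 0.0697]
ee_rot: [3.142, 0.001, 2.957]
force: [-5.5, -0.1, 13.5]
width: 0.0158
gripper_force: 50.0
t: 18.95
eef_pos: [0.5681, 0.0067, 0.0697]
ee_rot: [3.142, 0.001, 2.958]
force: [-9.2, 1.0, 21.2]
width: 0.0157
gripper_force: 50.0
[0.56808509 0.00667463 0.06968916] [3.14154773e+00 9.97547244e-04 2.95768758e+00] [-9.24770989  1.00411696 21.20429059] [ 3.26953598e-01  3.27560922e+00 -3.08390817e-03]
```

Home: z has stopped at 0.0697 (underside at 30.0) while the force climbs to 21 N. I'll hold and check that it is stable.

```bash
python3 -m handwheel '[{"delta_pos":[0,0,0],"dr":[0,0,0]},{"delta_pos":[0,0,0],"dr":[0,0,0]},{"delta_pos":[0,0,0],"dr":[0,0,0]},{"delta_pos":[0,0,0],"dr":[0,0,0]}]'; python3 -c "
from station import *
s=get_state()
if s['force'][2]>12 and s['eef_pos'][2]<.0707: print(job_done())
else: print(s['force'],s['eef_pos'])"
```

```text
t: 19.35
eef_pos: [0.5681, 0.0066, 0.0697]
ee_rot: [3.142, 0.001, 2.958]
force: [-9.9, 0.5, 22.0]
width: 0.0157
gripper_force: 50.0
the job is handed in; nothing more can be done
None
```

I laid the mould in the cradle, dropped the cover onto both pins and pressed it home. I handed in at 19.4 s with the arm still holding it down at about 22 N. The hand-in call returned no verdict.

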